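# Open the parts well by its lift-and-slide hatch

### The job

Open the small-parts well, the long low grey box whose sunken hatch runs under two channel lips: by its bar handle, lift the hatch up out of its recess, slide it along the channels to the other end of the box, set it down flat on the deck there and let go, so that the well's opening is fully uncovered. Leave the short tin with the similar bar handle where it stands.

Things in the scene. Friction and masses are not known exactly. Their poses are not given: they have to be found in the camera images.
- hatch_grip (a point): Middle of the hatch's bar handle. Hatch: loose steel plate 110 (x) by 120 (y, slide direction) by 8 mm, 0.3 to 0.54 kg, z up. Its dark bridge handle is a bar 70 mm long (x), 14 wide (y), 16 high, on two posts; this point is 32 mm above the plate's top, 40 above its underside. Grip the bar's middle, fingers closing along y.
- well (a point): Centre of the well's opening, level with the deck, on the fixed grey box (132 by 292 mm, 97 high; deck 70 mm above bench). z up; +y runs along the channels from well to parking deck; x is across. Opening 90 by 96 mm (x, y), in a recess 10 mm deep, 128 mm long; the hatch starts centred in it, its handle centre 30 mm above this point. It uncovers the opening after sliding 108 mm.
- park (a point): Point on the box's flat deck, 138 mm along +y from the well point, same axes: a good place for the hatch's centre (handle centre then 40 mm above). An end stop blocks the hatch 18 mm farther on. Channel walls leave 4 mm play each side in x; lips 94 mm apart, 22 to 27 mm above the deck, hold its edges down: it can rise 24 mm off its seat, needs over 10 to slide; 13 to 21 mm is free.
- tin_grip (a point): Middle of the bar handle of a bystander, not to be disturbed: a short closed loose tin, 110 by 90 mm (x, y) and 68 mm high, 0.9 kg, with the same kind of bar handle on its lid (this point 32 mm above the lid) and no channels.
Not all that is in view belongs to the job. What is shaped like the part that bears hatch_grip but brown or yellow is not meant.

How it is judged (in metres and radians):
On the way:
1. the hatch is lifted off its seat, up out of its recess (z of hatch_grip in the frame of well above 0.038 m), for 0.1 s.
At the end, for the whole second after the job is handed in: The hatch lies flat (within 7 degrees) and at rest on the deck, still in its channels (within 15 mm of their middle line, handle centre 33 to 47 mm above the deck), its centre 105 to 170 mm along from the well's centre, so that the opening is uncovered; the tin is within 30 mm of where it stood (y of hatch_grip in the frame of well between 0.105 and 0.17 m and x of hatch_grip in the frame of well between -0.015 and 0.015 m and z of hatch_grip in the frame of well between 0.033 and 0.047 m and angle between hatch_grip's own z axis and vertical below 0.12 rad and linear speed of hatch below 0.02 m/s and distance of tin_grip from where it was at the start of the episode below 0.03 m); the robot touches nothing.
It fails at once if the tin with the similar handle is moved by 30 mm or more (distance of tin_grip from where it was at the start of the episode above 0.03 m).
It also fails if it takes over 35 s, if anything falls off the work surface, if the arm or the gripper's body presses on something with over 40 N, if the wrist force passes 120 N, or if a joint passes its speed limit or range.

### The arm

A 6-joint arm with a two-finger parallel gripper is mounted at the origin on the work surface. World frame = base frame: x ahead of the robot, y to its left, z up, the work surface at z = 0. Lengths are in m, angles in degrees, forces in N, time in s.
With the tool pointing down it reaches from about 0.25 to 0.725 m from the base axis. Payload 9.7 kg.
Tool frame: the origin (TCP) lies between the finger pads; the fingertips stand 25 mm ahead of it and the grasp point (between the pads) lies 6 mm ahead of it (robot.tip_extent is the distance from the TCP to the fingertips, in m); z points along the fingers, y is the line along which they close (so a half turn about z gives the same grasp; the last joint's range is limited). The gripper opens to 85 mm and grips with 20 to 120 N. Pads are 22 mm wide; open, the fingers measure 114 mm over their backs; the gripper's body (76 mm by 85 mm) begins 54 mm behind the grasp point. The pads swing forward as they close: fully open they stand 13 mm farther back than shut.
Start: joints at [72.708, 4.979, 10.078, 95.1, 0, 90], TCP at [0.163, 0.525, 0.236] pointing down, gripper open.
Joint ranges: [-179.16, 179.16], [-48.56, 103.87], [-65.8, 70.77], [-126.05, 130.52], [-82.76, 87.17], [-180, 180]. Speed limits (degrees/s): [127.2, 127.2, 147.25, 180, 180, 180].

### API

Orientations are given as [roll, pitch, yaw] about the fixed x, y, z axes, in that order (R = Rz(yaw) Ry(pitch) Rx(roll)).
In Python, from rig import robot, eyes, finish_job gives the robot as it stands. The module is installed in compiled form; this text tells all that it offers.
- The arm moves only by the shell command python3 -m crank 'ROWS' [FORCE]. ROWS is JSON, a list of rows, each a list of 5 numbers: the shift along the tool's x, y, z in cm, then the turn about the tool's z in rad, then the closure in counts, from 0 (fully open) to 255 (shut). A call has 1 to 5 rows; each row is the pose to reach, as a shift and turn from the pose commanded when the call began, along the tool's axes at that moment; what a row does not reach only later rows make up. A row lasts 1/10 s, in which the tool goes at most 50 mm and 8.59 degrees, less where a joint would pass 70% of its speed; a pose out of reach is approached as far as the arm can. A call with a gripper value outside its range is refused whole. The fingers move at their own pace and stop on an object; FORCE is the grip in N (left out, the last holds). Time passes only in rows, so rows that repeat a pose let the fingers close. It gives the time, the measured TCP pose, the force, the opening and the grip force at its end, in the units of the state.
- robot.state(): the state, without advancing time (a new reading comes with each control period).
- eyes.capture(name): name is "scene" or "top" or "wrist"; returns a dict with "image" (400x640x3 uint8, blue, green, red), "K" (3x3 intrinsics, pixels), "extrinsics" (4x4, takes a point from camera to world coordinates). Camera axes: x right, y down, z forward; pixel columns grow to the right and rows downward; lengths in m; the calibration is good to about 2 mm. A picture is of the moment at which its call begins. There is no depth.
- finish_job(): hands the job in; it is judged then, once.
The state is a dict: "time": time; "joints": joint angles; "joint_vel": joint speeds; "effort": joint torques, N m; "position": TCP position; "tool_rot": TCP orientation; "force": force on the tool from outside, world axes, zero at the start; "ft_torque": the same for the moment, N m; "width": finger opening in m; "grasp_force": force on a finger pad.
Only numpy, scipy, OpenCV 4.12 (cv2) and the standard library are available. Lean on these libraries where they do the work, as an engineer would, in place of code of your own. Each camera call takes 0.05 s, during which the arm holds its last target. There are 200 camera calls.

## Working session

There is one attempt and no reset: what is moved stays moved. The work goes in short steps, Python scripts to look and compute and a shell command to move; the robot and the scene stay as the last step left them, time stands still between calls to the robot, and variables do not carry over. Pictures are saved under pics/ and viewed, at most 10 in all, crops included, and the job is handed in when it is done.

```bash
mkdir -p pics; cat > h.py <<'E'
import numpy as np, cv2
from rig import robot, eyes
def grab(n,f):
    c=eyes.capture(n); cv2.imwrite('pics/'+f+'.png',c['image']); np.savez('pics/'+f+'.npz',K=c['K'],E=c['extrinsics']); return c
def ray(f,u,v):
    c=np.load('pics/'+f+'.npz'); d=np.linalg.inv(c['K'])@[u,v,1]; d=c['E'][:3,:3]@d
    return c['E'][:3,3], d/np.linalg.norm(d)
def plane(f,u,v,z):
    o,d=ray(f,u,v); return o+d*(z-o[2])/d[2]
def tri(obs):
    A=np.zeros((3,3));b=np.zeros(3)
    rs=[ray(*q) for q in obs]
    for o,d in rs:
        P=np.eye(3)-np.outer(d,d);A+=P;b+=P@o
    p=np.linalg.solve(A,b); return p,[np.linalg.norm((np.eye(3)-np.outer(d,d))@(p-o)) for o,d in rs]
E
python3 - <<'E'
from h import *
for n in ("scene","top"): 
    c=grab(n,n+'0'); print(n,c['K'].tolist(),c['extrinsics'].round(3).tolist())
a=robot.state();print(a)
i=np.hstack([cv2.imread('pics/scene0.png'),cv2.imread('pics/top0.png')]); 
E
```

```text
scene [[483.26290558395834, 0.0, 314.3575866054589], [0.0, 483.26290558395834, 201.58572506357058], [0.0, 0.0, 1.0]] [[-0.371, 0.631, -0.682, 1.132], [0.929, 0.264, -0.261, 0.252], [0.016, -0.73, -0.683, 0.805], [0.0, 0.0, 0.0, 1.0]]
top [[369.9226410884107, 0.0, 319.759755919439], [0.0, 369.9226410884107, 194.55375485696032], [0.0, 0.0, 1.0]] [[0.026, -0.995, 0.096, 0.342], [-1.0, -0.025, 0.012, -0.018], [-0.01, -0.096, -0.995, 0.917], [0.0, 0.0, 0.0, 1.0]]
{'time': 0.1, 'joints': array([ 7.27087550e+01,  5.00692159e+00,  1.00369372e+01,  9.50986454e+01,
       -2.24713623e-05,  9.00002103e+01]), 'joint_vel': array([ 0.08535251, -0.0523896 ,  0.1292746 ,  0.02240774, -0.00418231,
       -0.0120139 ]), 'effort': array([ 1.06749158e-03, -5.21560585e+01,  4.65651655e+01,  1.60235079e-02,
        4.63880906e-05,  2.63646632e-05]), 'position': array([0.16341444, 0.5249455 , 0.23514539]), 'tool_rot': array([-1.79931370e+02,  2.27232117e-05,  1.62708545e+02]), 'force': array([ 0.47986269,  0.13262808, -0.31935404]), 'ft_torque': array([ 0.02425682, -0.00578206,  0.00712482]), 'grasp_force': 0.0, 'width': 0.08537894529841494}
```

View pics/top0.png

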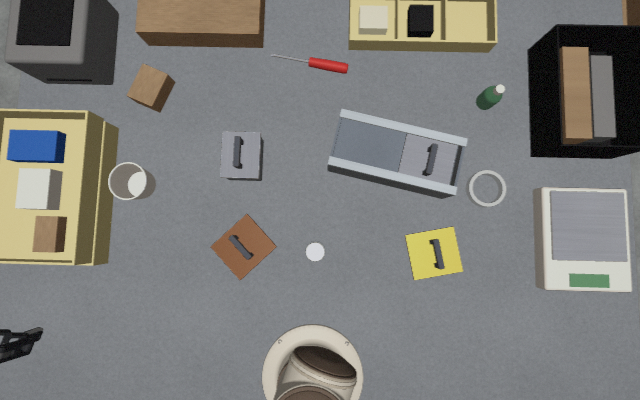

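View pics/scene0.png

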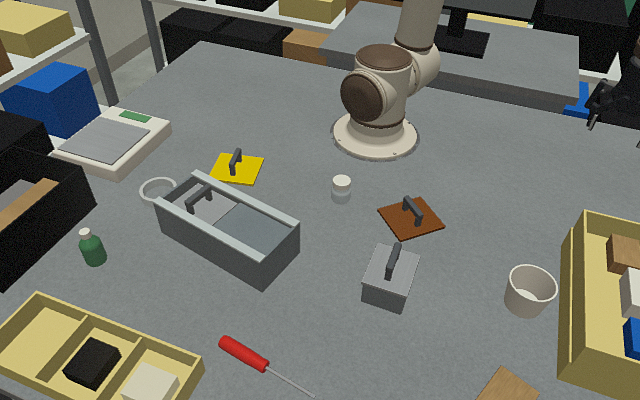

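The top view shows four bar handles. The hatch is in the long grey box, handle at about (432,159). The tin is at (238,152), a brown plate at (241,247) and a yellow plate at (438,254). The hatch that fits is the grey one under the channel lips; its free deck lies toward image left. I'll confirm this with one enlarged crop and measure the handle.

```bash
python3 - <<'E'
from h import *
t=cv2.imread('pics/top0.png');s=cv2.imread('pics/scene0.png')
a=cv2.resize(t[95:205,320:480],None,fx=4.5,fy=2.6*1.0,interpolation=cv2.INTER_CUBIC) if 0 else cv2.resize(t[100:200,320:480],None,fx=4,fy=4,interpolation=cv2.INTER_CUBIC)
b=cv2.resize(s[165:295,150:310],None,fx=4,fy=4,interpolation=cv2.INTER_CUBIC)[:,:]
cv2.imwrite('pics/crop0.png',cv2.resize(np.vstack([a,b]),None,fx=.65,fy=.65,interpolation=cv2.INTER_AREA))
def handle(f,x0,x1,y0,y1):
    im=cv2.imread('pics/'+f+'.png')[y0:y1,x0:x1]
    m=(im.max(2)<80).astype(np.uint8)
    n,l,st,c=cv2.connectedComponentsWithStats(m)
    for k in range(1,n):
        if st[k,4]>30:
            r=cv2.minAreaRect(np.argwhere(l==k)[:,::-1].astype(np.float32)); print(f,st[k],c[k]+[x0,y0],np.add(r[0],[x0,y0]),r[1:])
handle('top0',415,445,135,185); handle('scene0',180,225,175,220)
handle('top0',225,250,130,175)
E
```

```text
top0 [ 8 10  9 31 73] [427.49315068 161.50684932] [427.09380913 159.9211998 ] ((6.237331390380859, 30.406993865966797), 4.969741344451904)
scene0 [  0   1  27  20 199] [189.70351759 184.41708543] [190.79585648 183.71006107] ((12.538464546203613, 28.615388870239258), 67.38013458251953)
scene0 [  5  11  40  29 264] [202.07575758 198.17045455] [203.47058868 198.61764908] ((14.920377731323242, 40.988162994384766), 59.03623962402344)
top0 [ 9  7  9 32 73] [239.47945205 154.49315068] [238.10571766 152.46273804] ((7.077192306518555, 31.056386947631836), 2.385944128036499)
```

View pics/crop0.png

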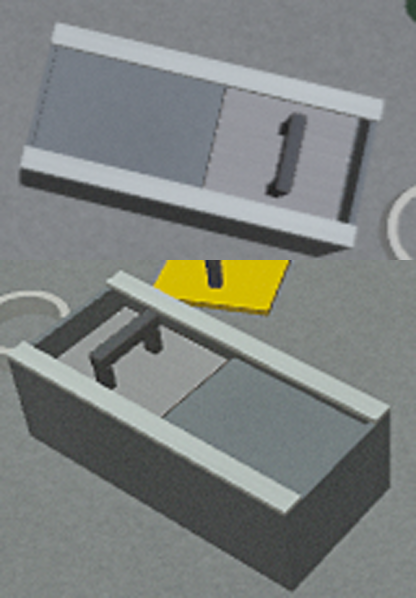

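The crop confirms it. The grey hatch has a dark bar at about (431,159) in top and (198,193) in scene, under pale lips in the grey box. The plain deck is toward image left in top, which is world +y.

```bash
python3 - <<'E'
from h import *
p,e=tri([('top0',430.8,159.2),('scene0',198,193)]);print('handle',p,e)
T=lambda x,y:(320+x/2.6,100+y/2.6)
for c in [(58,24),(383,100),(355,245),(22,148)]: print(c,plane('top0',*T(*c),.097))
print('tin',tri([('top0',238.3,152.5),('scene0',394,262)]))
S=lambda x,y:(150+x/2.6,165+(y-260)/2.6)
# lips' outer corners across two views
for a,b in [((383,100),(10,345)),((22,148),(390,405)),((355,245),(118,272))]: print(tri([('top0',*T(*a)),('scene0',*S(*b))]))
q0=plane('top0',*T(296,118),.11);q1=plane('top0',*T(282,190),.11);print('bar dir',q0,q1)
E
```

```text
handle [ 0.5054453  -0.25420617  0.10517203] [np.float64(0.0014896912055966797), np.float64(0.0014896912055968588)]
(58, 24) [ 0.61703093 -0.05473766  0.097     ]
(383, 100) [ 0.55575988 -0.33716765  0.097     ]
(355, 245) [ 0.42898989 -0.3117967   0.097     ]
(22, 148) [ 0.50620183 -0.02582028  0.097     ]
tin (array([0.51366414, 0.18135244, 0.08539715]), [np.float64(0.0008878284050437863), np.float64(0.000887828405043818)])
(array([ 0.55383106, -0.33431921,  0.1045384 ]), [np.float64(8.354641315087696e-05), np.float64(8.354641315084083e-05)])
(array([ 0.50266718, -0.02263565,  0.10912228]), [np.float64(0.0032571956050916383), np.float64(0.003257195605091718)])
(array([ 0.42911387, -0.31232994,  0.09441874]), [np.float64(0.00039249942687884714), np.float64(0.00039249942687885245)])
bar dir [ 0.53502664 -0.25817762  0.11      ] [ 0.47281019 -0.24614564  0.11      ]
```

```bash
python3 -m crank '[[-3.2,-3.7,0,0,0],[-6.4,-7.4,0,0,0],[-9.6,-11.1,0,0,0],[-12.8,-14.8,0,0,0],[-16,-18.5,0,0,0]]' 60; python3 -c "
from rig import robot;print(robot.state()['joints'].round(1))"
```

```text
time: 0.6
position: [0.2614, 0.2991, 0.2355]
tool_rot: [-180.0, 0.0, 162.8]
force: [0.9, 0.2, 0.7]
width: 0.085
grasp_force: 0.0
[ 48.9 -15.7  -9.1  96.7  -0.   66.1]
```

```bash
python3 -m crank '[[-3.2,-3.7,0,0,0],[-6.4,-7.4,0,0,0],[-9.6,-11.1,0,0,0],[-12.8,-14.8,0,0,0],[-16,-18.5,0,0,0]]' && python3 -m crank '[[-3.2,-3.7,0,0,0],[-6.4,-7.4,0,0,0],[-9.6,-11.1,0,0,0],[-12.8,-14.8,0,0,0],[-14,-16,0,0,0]]' && python3 -m crank '[[0,0,0,0,0],[0,0,0,0,0]]'; python3 -c "
from h import *;grab('wrist','w1');print(robot.state()['joints'].round(1),robot.state()['position'])"
```

```text
time: 1.1
position: [0.3592, 0.0748, 0.2358]
tool_rot: [180.0, 0.0, 162.7]
force: [0.8, 0.8, -0.1]
width: 0.0855
grasp_force: 0.0
time: 1.6
position: [0.4458, -0.1211, 0.2348]
tool_rot: [-180.0, -0.1, 162.5]
force: [-0.8, 0.9, -1.0]
width: 0.0855
grasp_force: 0.0
time: 1.8
position: [0.4448, -0.1172, 0.2355]
tool_rot: [180.0, -0.1, 162.7]
force: [0.7, 0.3, -0.9]
width: 0.0853
grasp_force: 0.0
[-14.7  -7.3  -2.   95.3   0.    2.5] [ 0.44476485 -0.11673515  0.23576345]
```

View pics/w1.png

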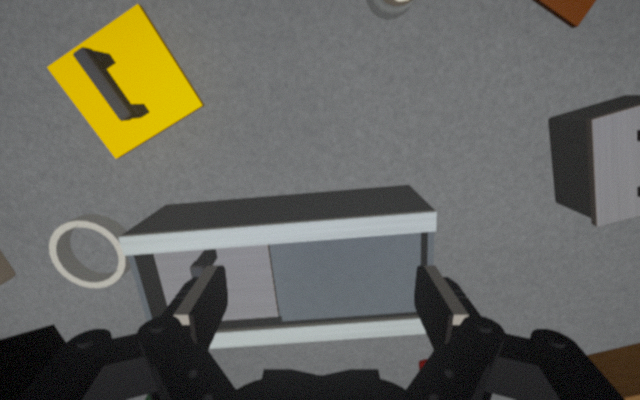

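The wrist view has the box near centre. The near lip runs (122,243)–(435,217), so the box is turned about 4.5° from the tool. The hatch bar at (205,262) is half hidden by the left finger, and the free deck is on the right.

```bash
python3 -m crank '[[-2,-4,0,-0.03,0],[-4,-8,0,-0.06,0],[-5,-11.3,0,-0.075,0],[-5,-11.3,0,-0.075,0],[-5,-11.3,0,-0.075,0]]'; python3 -c "
from h import *;grab('wrist','w2');print(robot.state()['position'],robot.state()['tool_rot'])"
```

```text
time: 2.35
position: [0.4592, -0.2394, 0.2359]
tool_rot: [180.0, -0.0, 167.0]
force: [-0.2, 0.2, -0.5]
width: 0.0858
grasp_force: 0.0
[ 0.4592741  -0.2389938   0.23611172] [1.79985911e+02 8.98990374e-03 1.67060771e+02]
```

View pics/w2.png

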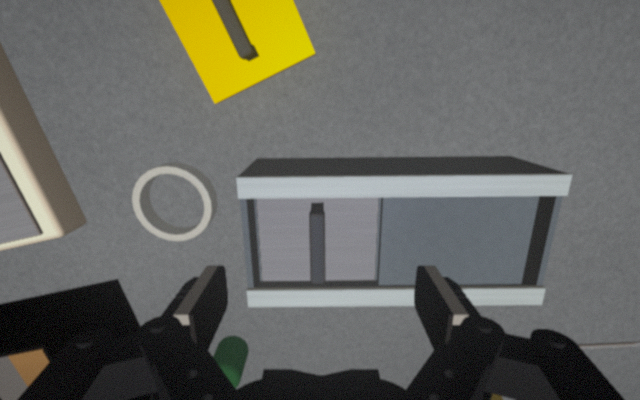

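The view is clear. The bar runs from (317,211) to (317,284) on the light hatch, and the lips (rows ~187 and ~297) are horizontal, so the yaw fits. Now I'll measure.

```bash
cat >> h.py <<'E'
def dark(f,x0,x1,y0,y1,th):
    im=cv2.imread('pics/'+f+'.png')[y0:y1,x0:x1]; m=(im.max(2)<th).astype(np.uint8)
    n,l,st,c=cv2.connectedComponentsWithStats(m)
    return [(st[k]+[x0,y0,0,0,0]).tolist() for k in range(1,n) if st[k,4]>40]
def lips(f,x0,x1,y0,y1):
    im=cv2.imread('pics/'+f+'.png')[y0:y1,x0:x1]; m=(im.min(2)>120).astype(np.uint8)
    n,l,st,c=cv2.connectedComponentsWithStats(m)
    return [(st[k]+[x0,y0,0,0,0]).tolist() for k in range(1,n) if st[k,4]>200]
E
python3 - <<'E'
from h import *
print(dark('w2',290,345,195,295,100)); print(lips('w2',225,590,165,315))
for z in (.108,): 
    for q in [(317,211),(317,284),(317,247.5)]: print(plane('w2',*q,z))
print(tri([('top0',430.8,159.2),('scene0',198,193),('w2',317,247.5)]))
for q in [(237,178),(571,175),(545,304),(247,306)]: print(plane('w2',*q,.097))
im=cv2.imread('pics/w2.png'); print(im[245,300:335].max(1)); print(im[195:300:2,317].max(1))
E
```

```text
[[290, 203, 55, 86, 1591]]
[[234, 174, 339, 107, 15606], [463, 288, 83, 19, 1397], [245, 289, 169, 20, 3086]]
[ 0.47121377 -0.2443254   0.108     ]
[ 0.54147343 -0.26083665  0.108     ]
[ 0.50500485 -0.25226641  0.108     ]
(array([ 0.50577663, -0.25339143,  0.1059325 ]), [np.float64(0.001322413536762673), np.float64(0.0018596008500970304), np.float64(0.0008986378422590497)])
[ 0.42952936 -0.30627985  0.097     ]
[ 0.49251475 -0.02249367  0.097     ]
[ 0.6214174  -0.04685646  0.097     ]
[ 0.55671445 -0.33613602  0.097     ]
[144 141 144 142 145 143 147 143 136 115  92  84  88  84  89  87  85  85
  87  87  79  82  83  78  86 118 138 138 139 141 144 143 141 141 142]
[193 179 144 138  79  53  54  54  60  65  77  83  92  85  89  92  89  90
  88  85  85  86  88  82  84  85  84  86  88  87  85  88  84  88  85  91
  87  88  85  85  86  84  86  79  74  60  81 125 181 193 193 189 192]
```

```bash
python3 -m crank '[[-3,-0.2,2,-0.007,110],[-4.8,-0.3,5,-0.007,110],[-4.8,-0.3,7,-0.007,110],[-4.8,-0.3,7,-0.007,110],[-4.8,-0.3,7,-0.007,110]]'; python3 -c "
from h import *;grab('wrist','w3');print(robot.state()['position'],robot.state()['tool_rot'])"
```

```text
time: 2.9
position: [0.5054, -0.2528, 0.1668]
tool_rot: [180.0, 0.0, 167.5]
force: [0.1, -0.1, 0.4]
width: 0.0482
grasp_force: 0.0
[ 0.50569273 -0.25321536  0.16755988] [-1.79980082e+02  1.02265213e-01  1.67475556e+02]
```

View pics/w3.png

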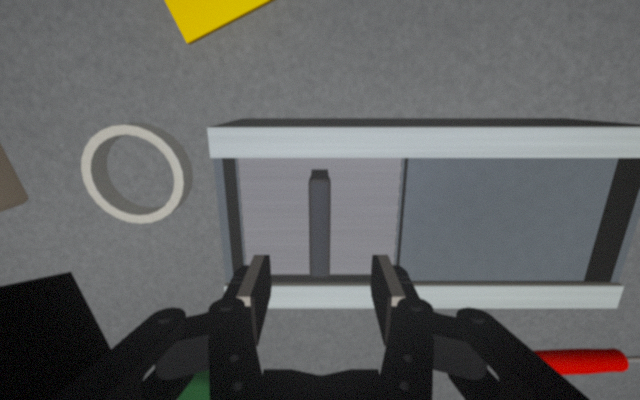

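The bar, at (319,180)–(319,277), lies midway between the fingers (inner edges 270 and 372). I'll triangulate it from the two wrist positions.

```bash
python3 - <<'E'
from h import *
print('near end',tri([('w2',317,212),('w3',319.5,180)]))
print('far end',tri([('w2',317,284.5),('w3',319.5,277)]))
print('lip corner',tri([('w2',237,178),('w3',208,128)]), tri([('w2',545,304),('w3',621,306)]))
E
```

```text
near end (array([ 0.48051656, -0.24686934,  0.08322279]), [np.float64(0.0001088329960513826), np.float64(0.0001088329960514702)])
far end (array([ 0.52576483, -0.25691537,  0.1348547 ]), [np.float64(4.140102917303432e-05), np.float64(4.140102917289901e-05)])
lip corner (array([ 0.42947856, -0.30632747,  0.09769856]), [np.float64(0.00025811099453859724), np.float64(0.00025811099453856276)]) (array([ 0.62163895, -0.04648616,  0.09633078]), [np.float64(0.00027621689839565846), np.float64(0.00027621689839566794)])
```

Heights agree with the text: lips at 0.097, bar top about 0.108. So I'll descend with the TCP to about 0.106, then close.

```bash
python3 -m crank '[[0,0,3,0,110],[0,0,5,0,110],[0,0,6.1,0,110],[0,0,6.1,0,110],[0,0,6.1,0,150]]' 50 && python3 -m crank '[[0,0,0,0,255],[0,0,0,0,255],[0,0,0,0,255],[0,0,0,0,255],[0,0,0,0,255]]'
```

```text
time: 3.45
position: [0.5059, -0.2542, 0.1064]
tool_rot: [-180.0, 0.1, 167.4]
force: [-0.1, -0.9, 0.2]
width: 0.0358
grasp_force: 0.0
time: 3.95
position: [0.506, -0.2543, 0.1065]
tool_rot: [-180.0, 0.1, 167.4]
force: [-0.2, 0.4, 6.7]
width: 0.0125
grasp_force: 49.3
```

```bash
python3 -m crank '[[0,0,-0.4,0,255],[0,0,-0.8,0,255],[0,0,-1.2,0,255],[0,0,-1.6,0,255],[0,0,-1.7,0,255]]' && python3 -m crank '[[0,0,0,0,255],[0,0,0,0,255]]'; python3 -c "
from h import *;grab('wrist','w4')"
```

```text
time: 4.45
position: [0.5056, -0.2542, 0.1223]
tool_rot: [-180.0, 0.0, 167.4]
force: [-0.7, -0.3, -4.8]
width: 0.012
grasp_force: 49.1
time: 4.65
position: [0.5053, -0.2541, 0.1216]
tool_rot: [180.0, -0.0, 167.4]
force: [0.1, 0.2, -3.9]
width: 0.012
grasp_force: 49.1
```

View pics/w4.png

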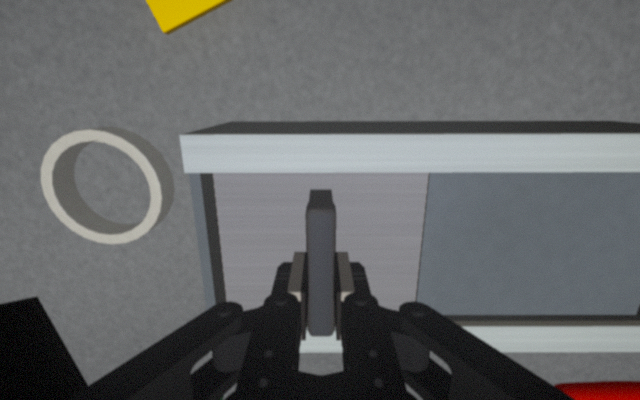

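The hatch is held at the bar (320,190–335) and lifted about 15 mm, with its right edge (425,175–300) over the deck edge. The force of about 4 N matches its weight, so I'll slide.

```bash
python3 -m crank '[[0,1,-0.1,0,255],[0,2.5,-0.2,0,255],[0,4,-0.2,0,255],[0,5.5,-0.2,0,255],[0,7,-0.2,0,255]]'
```

```text
time: 5.2
position: [0.521, -0.1841, 0.1238]
tool_rot: [180.0, 0.0, 167.4]
force: [-0.4, 0.2, -4.7]
width: 0.0122
grasp_force: 49.1
```

```bash
python3 -m crank '[[0,1.5,0,0,255],[0,3,0,0,255],[0,4.5,0,0,255],[0,6,0,0,255],[0,6.8,0,0,255]]' && python3 -m crank '[[0,0,0.2,0,255],[0,0,0.4,0,255],[0,0,0.6,0,255],[0,0,0.7,0,255],[0,0,0.7,0,255]]'
```

```text
time: 5.7
position: [0.5358, -0.1179, 0.1238]
tool_rot: [180.0, -0.0, 167.5]
force: [-0.5, -0.5, -4.1]
width: 0.0123
grasp_force: 49.1
time: 6.2
position: [0.5353, -0.1199, 0.1167]
tool_rot: [-180.0, -0.0, 167.4]
force: [0.1, -0.3, -4.3]
width: 0.012
grasp_force: 49.1
```

```bash
python3 -m crank '[[0,0,0.1,0,255],[0,0,0.15,0,255],[0,0,0.15,0,255]]'
```

```text
time: 6.5
position: [0.5355, -0.1198, 0.1165]
tool_rot: [-180.0, 0.1, 167.4]
force: [-3.7, -0.4, 4.5]
width: 0.0123
grasp_force: 50.2
```

Contact with the deck: the force changed to +4.5 N. I'll open partway, rise and look.

```bash
python3 -m crank '[[0,0,0,0,200],[0,0,0,0,150],[0,0,0,0,120],[0,0,0,0,120],[0,0,0,0,120]]' && python3 -m crank '[[0,0,-1,0,120],[0,0,-3,0,120],[0,0,-6,0,120],[0,0,-10,0,120],[0,0,-12,0,120]]' && python3 -m crank '[[4,0,0,0,120],[8,0,0,0,120],[8,0,0,0,120],[8,0,0,0,120]]'; python3 -c "
from h import *;grab('wrist','w5');grab('top','top5');grab('scene','scene5')
t=cv2.imread('pics/top5.png')[90:210,210:490];s=cv2.imread('pics/scene5.png')[150:310,130:410]
cv2.imwrite('pics/end.png',cv2.resize(np.vstack([t,s]),None,fx=2.1,fy=2.1,interpolation=cv2.INTER_CUBIC))"
```

```text
time: 7.0
position: [0.5355, -0.1194, 0.1153]
tool_rot: [180.0, -0.0, 167.4]
force: [0.4, 0.5, 0.6]
width: 0.0452
grasp_force: 0.0
time: 7.5
position: [0.5359, -0.1195, 0.2395]
tool_rot: [180.0, 0.2, 167.4]
force: [0.3, 0.1, -0.3]
width: 0.0452
grasp_force: 0.0
time: 7.9
position: [0.4573, -0.1019, 0.2365]
tool_rot: [180.0, 0.1, 167.4]
force: [-0.4, 0.0, 0.2]
width: 0.0454
grasp_force: 0.0
```

View pics/w5.png

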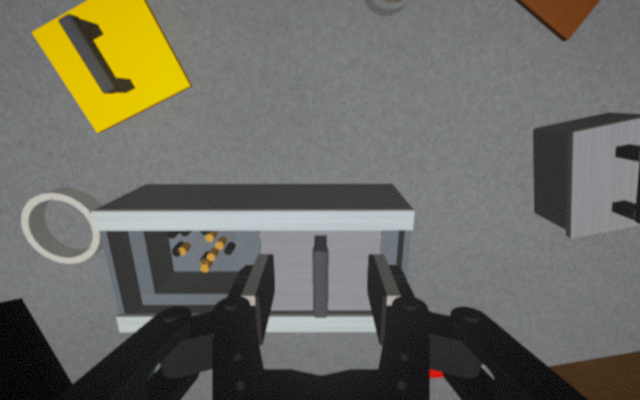

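View pics/end.png

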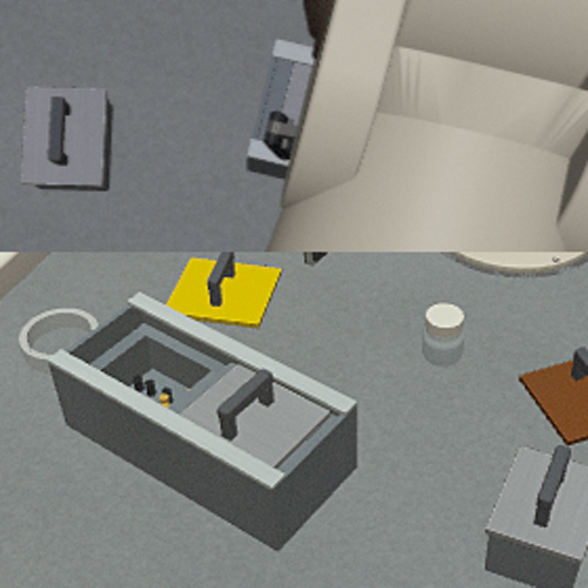

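The hatch lies flat on the deck, with its bar at (320,248–317) in the wrist view. The opening with the small parts at (205,250) is clear, and the tin is untouched. I'll check the final numbers and hand in if they fit.

```bash
python3 - <<'E'
from h import *
from rig import finish_job
p=plane('w5',320,282,.118); d=p[:2]-[.505,-.2523]; y=np.array([.217,.976]); a=d@y; b=d@[.976,-.217]
s=robot.state(); print(p,a,b,s['force'],s['grasp_force'])
if .12<a<.155 and abs(b)<.01: print(finish_job())
E
```

```text
[ 0.53303154 -0.11844744  0.118     ] 0.13672294496279275 -0.0016872271921229028 [0.19363903 0.51875354 0.00110713] 0.0
the job is handed in; nothing more can be done
None
```

The hatch was lifted out, slid about 137 mm along the channels, set down flat on the parking deck and released; the well is fully uncovered, the tin was not touched, and the job is handed in (its verdict was not shown).

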